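Slide a lantern pane home under the brass covers

TASK

With the red-handled aluminium pusher, slide the blue glass pane along the glazing jig, through the throat and under the brass covers, until it is fully home with the hidden sprung buffer pressed solid. Push gently and do not touch the pane with the gripper. Then draw the pusher back out and lay it flat on the bench, leaving the pane home and the dome, bulb, riveting set and wing nut where they are.

Things in the scene. Friction and masses are not known exactly. Their poses are not given: they have to be found in the camera images.
- jig: Glazing jig screwed to the bench: dark steel bed 380 x 190 x 6 mm with brass guides. Origin on the bench under the middle of the throat; +x is the way the pane is pushed, z up. Bed from x -165 to +215 mm. On the open apron (x -150..0) two guide walls, tops 20 mm above the bench, narrow from 160 mm apart at x -150 to 81 mm at the throat, x 0.
- throat (a point): Middle of the throat at bed level, 6 mm above the bench. From here a straight channel 81 mm wide runs to x 205 mm under brass covers: underside 22 mm, top 26 mm above the bench. They span the channel at x 0..35 and 105..215; between these only its edges are covered.
- far_cover (a point): Middle of the far cover's top, 160 mm past the throat. Hidden under it, a stop block with a sprung buffer is clamped at a new place each time: with the buffer pressed solid the pane's front edge is anywhere from 125 to 155 mm past the throat. The only way to know is to feel it.
- buffer (a joint): Travel of the hidden sprung buffer, in m, relative to its stop block: 0 when free, 0.010 when pressed solid by the pane. The spring is very light (0.25 N), so the pane stays where it is left; a firm rise in force is felt only at the solid stop.
- pane: Blue glass pane with a brass edge, 100 (x) x 76 (y) x 8 (z) mm, 0.18 kg, lying flat on the jig's apron, slightly askew. Origin at the centre of its underside; its +x is the edge that goes in first (roughly the jig's +x).
- pane_front (a point): Middle of the pane's front edge (50 mm ahead of its origin, at mid thickness).
- pusher: Pusher lying flat on the bench: an aluminium blade 140 x 50 x 6 mm with an upright red handle block 40 (x) x 26 (y) mm, reaching from 6 to 52 mm above the blade's underside; 0.17 kg. Origin on the underside of the blade below the handle's centre; the blade runs from x -30 to x +110 mm (so 90 mm ahead of the handle's front face); +x towards the pushing tip.
- pusher_tip (a point): Middle of the blade's pushing edge, 110 mm ahead of the pusher's origin, 3 mm above its underside.
- dome: Pierced brass lantern dome, diameter 124 mm, 109 mm high, standing on the bench; origin at the centre of its underside. Leave alone.
- bulb: Frosted glass bulb 100 mm long, 60 mm in diameter, standing cap down in a wooden holder block at the far side, its top 111 mm above the bench; origin at the lower end of its brass cap. Leave alone.
- rivetset: Steel riveting set, a rod 32 mm in diameter and 120 mm high standing upright at the far side; origin at the centre of its underside. Leave alone.
- wingnut: Large brass wing nut, 75 mm across, 32 mm high, at the far side; origin at the centre of its underside. Leave alone.
Mind the look-alikes: they are no part of the job. What is shaped like the pusher but purple or turquoise is not meant. There is more than one size of the pane; the job needs the larger.

How it is judged (in metres and radians):
On the way, in this order (a step that is already met when the one before it is completed fails the run):
1. the pusher is pushing the pane through the throat under the first cover (x of pane_front in the frame of jig above 0.03 m and contact force between pusher and pane above 0.2 N), for 0.1 s.
2. the pane has pressed the buffer at least 7 mm in (value of joint buffer above 0.007 m), for 0.2 s.
At the end, for the whole second after the job is handed in: The pane lies flat in the channel under the covers, at rest, holding the buffer pressed at least 6 of its 10 mm; the pusher lies flat on the bench itself (underside within 4 mm of the bench, tilted under 3 degrees), out of the jig and at rest (value of joint buffer above 0.006 m and z of pane in the frame of jig below 0.009 m and angle between each of pane, pusher's own z axis and vertical below 0.05 rad and linear speed of each of pane, pusher below 0.01 m/s and height (world z) of pusher below 0.004 m); the robot touches nothing.
It fails at once if the gripper or arm touches the pane (over 0.5 N) (contact force between any of the fingers, the arm and pane above 0.5 N).
It fails at once if the pane is pushed with more than 35 N (contact force between pusher and pane above 35 N).
It fails at once if the dome, bulb, riveting set or wing nut is moved more than 20 mm (distance of any of dome, bulb, rivetset, wingnut from where it was at the start of the episode above 0.02 m).
It also fails if it takes over 56 s, if anything falls off the work surface, if the arm or the gripper's body presses on something with over 40 N, if the wrist force passes 120 N, or if a joint passes its speed limit or range.

ROBOT

A 7-joint arm with a two-finger parallel gripper is mounted at the origin on the work surface. World frame = base frame: x ahead of the robot, y to its left, z up, the work surface at z = 0. Lengths are in m, angles in degrees, forces in N, time in s.
With the tool pointing down it reaches from about 0.4 to 0.875 m from the base axis. Payload 6.5 kg.
Tool frame: the origin (TCP) lies midway between the tips of the shut fingers; the grasp point (between the pads) lies 19 mm behind it (arm.grip_point_offset is the distance from the TCP to the grasp point, in m); z points along the fingers, y is the line along which they close (so a half turn about z gives the same grasp; the last joint's range is limited). The gripper opens to 88 mm and grips with 3 to 60 N. Pads are 18 mm wide; open, the fingers measure 123 mm over their backs; the gripper's body (75 mm by 187 mm) begins 45 mm behind the grasp point.
Start: joints at [72.067, 30.733, -0.252, 88.115, 0.149, 61.152, -4.079], TCP at [0.159, -0.63, 0.239] pointing down, gripper open.
Joint ranges: [-154.64, 154.64], [-21.42, 123.67], [-72.66, 72.17], [13.99, 137.28], [-74.86, 254.86], [10.95, 109.41], [-158.01, 158.01]. Speed limits (degrees/s): [136.94, 136.94, 180, 180, 180, 180, 180].

INTERFACE

Orientations are given as a 3x3 rotation matrix whose columns are the frame's x, y, z axes.
In Python, from station import sensors, cams, arm gives the robot as it stands.
- The arm moves only by the tool send_rows, never from a script. Its argument "targets" is one flat list of numbers, 7 for each row, row after row: the turn, a rotation vector about the tool's x, y, z as a fraction of full scale, then the shift along the tool's x, y, z as a fraction of full scale, then the opening, from -1 (shut) to 1 (fully open). In form: [wx, wy, wz, x, y, z, grip, wx, wy, wz, x, y, z, grip, ...]. A call has 1 to 20 rows; each row shifts and turns the commanded pose from where the row before left it, along the tool's axes as they then stand; what a row does not reach is not made up. Full scale, the value 1, is 150 mm for a shift and 2 rad for a turn. A row lasts 1/12 s, in which the tool goes at most 41.7 mm and 7.16 degrees, less where a joint would pass 70% of its speed; a pose out of reach is approached as far as the arm can. A call with a number of a shift or a turn outside -1 to 1 is refused whole. A call with a gripper value outside its range is refused whole. The fingers move at their own pace and stop on an object; "squeeze" is the grip in N (left out, the last holds). Time passes only in rows, so rows that do not move let the fingers close. It gives the time, the measured TCP pose, the force, the opening and the grip force at its end, in the units of the state.
- sensors.get_obs(): the state, without advancing time (a new reading comes with each control period).
- cams.read_camera(name): name is "scene" or "top"; returns a dict with "img" (420x560x3 uint8, blue, green, red), "range_z" (420x560 float32, m along the optical axis (not along the pixel's ray), 0 where there is no reading), "fovy" (degrees; the focal length in pixels is half the picture's height over the tangent of half this angle, whatever the lens; pixels are square), "cx", "cy" (the principal point, pixels), "T" (4x4, takes a point from camera to world coordinates). Camera axes: x right, y down, z forward; pixel columns grow to the right and rows downward; lengths in m; the calibration is good to about 2 mm. A picture is of the moment at which its call begins.
- arm.close_job(): hands the job in; it is judged then, once.
The state is a dict: "t": time; "qpos": joint angles; "joint_velocities": joint speeds; "joint_efforts": joint torques, N m; "tcp_pos": TCP position; "ee_rot": TCP orientation; "force": force on the tool from outside, world axes, zero at the start; "wrist_torque": the same for the moment, N m; "grip_width": opening from 0.0 (shut) to 1.0 (fully open); "gripper_force": force on a finger pad.
Only numpy, scipy, OpenCV 4.12 (cv2) and the standard library are available. Lean on these libraries where they do the work, as an engineer would, in place of code of your own. Each camera call takes 0.05 s, during which the arm holds its last target. There are 200 camera calls.

## Working session

There is one attempt and no reset: what is moved stays moved. The work goes in short steps, Python scripts to look and compute and a tool call to move; the robot and the scene stay as the last step left them, time stands still between calls to the robot, and variables do not carry over. Pictures are saved under pics/ and viewed, at most 10 in all, crops included, and the job is handed in when it is done.

Besides the shell and the picture viewer there is one more tool, called after ">>>" as a command line: name --argument value ..., lists and objects as JSON in quotes. send_rows: Moves the arm, as the interface text tells. Its arguments: {"type":"object","properties":{"targets":{"type":"array","items":{"type":"number"}},"squeeze":{"type":"number"}},"required":["targets"]}

```bash
mkdir -p pics
cat > h.py <<'E'
import numpy as np, cv2
from station import sensors, cams, arm
def cap(n):
    c=cams.read_camera(n); f=c['img'].shape[0]/2/np.tan(np.radians(c['fovy'])/2)
    z=c['range_z']; v,u=np.mgrid[:z.shape[0],:z.shape[1]]
    P=np.stack([(u-c['cx'])/f*z,(v-c['cy'])/f*z,z,np.ones_like(z)],-1)@c['T'].T
    P=P[...,:3]; P[z==0]=np.nan
    return c['img'],P,c
E
python3 - <<'E'
from h import *
for n in('top','scene'):
    i,P,c=cap(n); cv2.imwrite(f'pics/{n}0.png',i); np.save(f'{n}0.npy',P); print(n,c['fovy'],c['T'].round(3))
o=sensors.get_obs();print(o)
E
```

```text
top 55.227194429588174 [[ 0.003 -0.982  0.187  0.28 ]
 [-1.    -0.004 -0.008 -0.064]
 [ 0.009 -0.187 -0.982  1.395]
 [ 0.     0.     0.     1.   ]]
scene 49.10158959363316 [[ 0.246  0.751 -0.613  1.288]
 [ 0.969 -0.178  0.171 -0.267]
 [ 0.019 -0.636 -0.771  1.046]
 [ 0.     0.     0.     1.   ]]
{'t': 0.1, 'qpos': array([72.06603612, 30.77418977, -0.25320275, 88.16344406,  0.14736458,
       61.15320136, -4.08033145]), 'joint_velocities': array([ 0.00681953, -0.11117408, -0.0095683 , -0.21185317,  0.04577595,
        0.02167917, -0.02203592]), 'joint_efforts': array([ 3.84208586e-03, -5.72073126e+01,  9.94770639e-01, -2.52228516e+01,
       -5.61064866e-02,  1.34503588e-02,  3.61431717e-05]), 'tcp_pos': array([ 0.15864958, -0.62977248,  0.23792603]), 'ee_rot': array([[ 9.69691081e-01,  2.44333734e-01, -4.84262365e-04],
       [ 2.44334193e-01, -9.69689920e-01,  1.50364259e-03],
       [-1.02193725e-04, -1.57639066e-03, -9.99998752e-01]]), 'force': array([-0.68687514, -0.57423437,  1.2288472 ]), 'wrist_torque': array([0.01448856, 0.04208446, 0.04818304]), 'gripper_force': 0.0, 'grip_width': 0.9984140294687956}
```

View pics/top0.png

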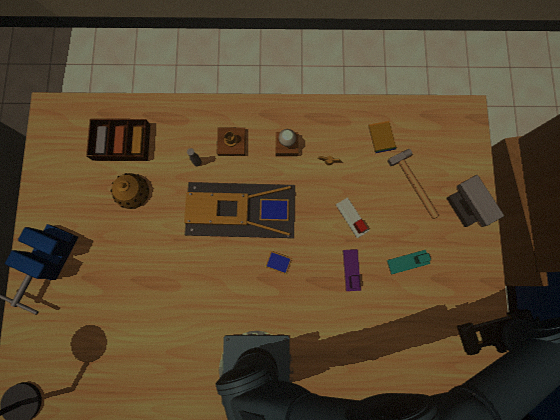

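View pics/scene0.png

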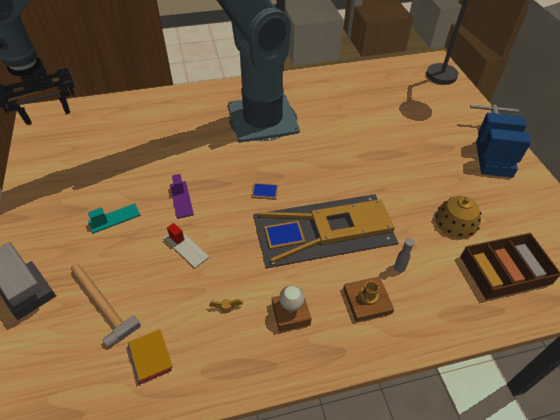

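The top view shows the jig at about (240,210) with its throat pointing left (+y world) and the pane at (274,210). The pusher's red handle is at (361,227), with its light blade running to (343,202). In the scene view the pane is at (284,235), the handle at (176,232) and the dome beyond the jig's end at (458,215).

```bash
cat >> h.py <<'E'
def rect(Q):
    r=cv2.minAreaRect((Q[:,:2]*1000).astype(np.float32)); return np.round(r[0],1),np.round(r[1],1),round(r[2],2)
def big(m):
    n,l,s,_=cv2.connectedComponentsWithStats(m.astype(np.uint8)); return l==1+s[1:,4].argmax()
E
python3 - <<'E'
from h import *
for n,rois in(('top',dict(pusher=(190,245,325,380),jig=(175,245,180,300))),('scene',dict(pusher=(215,275,160,215),jig=(190,270,245,400)))):
    i=cv2.imread(f'pics/{n}0.png'); P=np.load(f'{n}0.npy'); hsv=cv2.cvtColor(i,cv2.COLOR_BGR2HSV)
    H,S,V=[hsv[...,k].astype(int) for k in range(3)]
    def roi(k):
        m=np.zeros(H.shape,bool);a,b,c,d=rois[k];m[a:b,c:d]=1;return m
    z=P[...,2]
    for nm,m in dict(red=roi('pusher')&((H<8)|(H>172))&(S>140),blade=roi('pusher')&(S<70)&(V>90),
        pane=roi('jig')&(H>105)&(H<130)&(S>120),brass=roi('jig')&(H>12)&(H<30)&(S>110)&(z>.018),
        cover=roi('jig')&(H>12)&(H<30)&(S>110)&(z>.0225),bed=roi('jig')&(V<75)&(z<.012)&(S<90)).items():
        m=big(m)&np.isfinite(z); Q=P[m]; print(n,nm,m.sum(),rect(Q),'z',np.percentile(Q[:,2]*1000,[5,50,95]).round(1))
    if n=='top':
        for uv in [(500,0)]: pass
    print('table z',np.nanmedian(z[roi('pusher')])*1000)
E
```

```text
top red 109 (array([ 473.1, -357.1]), array([38.9, 41.3]), 28.65) z [26.1 50.6 56.4]
top blade 418 (array([ 504.7, -332.1]), array([139.3,  51.6]), 30.67) z [ 1.7  6.4 11.2]
top pane 450 (array([529.5, -56.9]), array([87.1, 61.6]), 89.48) z [ 8.1 13.2 17.6]
top brass 1660 (array([532.3, 116.7]), array([114.5, 272.6]), 0.28) z [20.5 25.7 30.5]
top cover 1391 (array([532.8, 144.1]), array([215.3, 110. ]), 88.65) z [23.  26.3 30.7]
top bed 2593 (array([530.3,  60.5]), array([377.6, 189.7]), 88.78) z [ 1.2  5.9 10.5]
table z 1.1884041808889467
scene red 216 (array([ 473.9, -351. ]), array([42.8, 26.2]), 28.43) z [16.3 47.8 54. ]
scene blade 566 (array([ 513.2, -325.7]), array([128.5,  51.5]), 30.91) z [2.5 6.1 9.5]
scene pane 553 (array([530.7, -55.1]), array([88.3, 66.4]), 89.84) z [ 9.5 13.2 16.3]
scene brass 2237 (array([531.4,  71.8]), array([365.7, 172.9]), 89.37) z [19.5 25.6 29.4]
scene cover 1823 (array([533.9, 145.4]), array([217.4, 113.5]), 88.89) z [23.3 26.3 29.6]
scene bed 2345 (array([534.5,  62.4]), array([379.7, 189.7]), 88.63) z [2.7 6.1 9.5]
table z 1.0733357343568617
```

>>> send_rows --targets '[0,0,-0.0485,0,0,0,1,0,0,-0.0485,0,0,0,1,0,0,-0.0485,0,0,0,1,0,0,0,0.1,-0.02,0.02,1,0,0,0,0.2,-0.04,0.04,1,0,0,0,0.2,-0.04,0.04,1,0,0,0,0.2,-0.04,0.04,1,0,0,0,0.2,-0.04,0.04,1,0,0,0,0.2,-0.04,0.04,1,0,0,0,0.2,-0.04,0.04,1,0,0,0,0.2,-0.04,0.04,1,0,0,0,0.2,-0.04,0.04,1,0,0,0,0.2,-0.04,0.04,1,0,0,0,0.2,-0.04,0.04,1,0,0,0,0.2,-0.04,0.04,1,0,0,0,0.2,-0.04,0.04,1,0,0,0,0.2,-0.04,0.04,1,0,0,0,0.05,-0.01,0.02,1,0,0,0,0,0,0,1,0,0,0,0,0,0,1]' --squeeze 25

```text
t: 1.77
tcp_pos: [0.4703, -0.3476, 0.1543]
ee_rot: [[0.859, 0.512, -0.001], [0.512, -0.859, 0.0], [-0.001, -0.001, -1.0]]
force: [0.5, -1.3, -0.5]
grip_width: 0.998
gripper_force: 0.0
```

```bash
cat >> h.py <<'E'
def go(p,yaw):
    o=sensors.get_obs(); R=o['ee_rot']; t=np.array(o['tcp_pos'])
    cy=np.degrees(np.arctan2(R[1,0],R[0,0])); print('t',o['t'],'tcp',t.round(4),'yaw',cy.round(2),'tilt',R[:,2].round(4),'F',o['force'].round(2),'grip',o['grip_width'],o['gripper_force'])
    d=np.array(p)-t; y=np.radians(yaw); x=np.array([np.cos(y),np.sin(y),0]); yy=np.array([np.sin(y),-np.cos(y),0])
    print('turn',round(-np.radians(yaw-cy)/2,4),'then shift fr',np.round(np.array([d@x,d@yy,-d[2]])/.15,4))
E
python3 - <<'E'
from h import *
go((.4723,-.3508,.017),30.75)
P=np.load('scene0.npy')
for n,(u,v) in dict(bulb=(291,297),rivet=(405,250),dome=(458,213),wing=(226,304),hold=(291,312)).items(): print(n,P[v,u].round(3))
E
```

```text
t 1.7667 tcp [ 0.4703 -0.3476  0.1543] yaw 30.78 tilt [-1.2e-03  3.0e-04 -1.0e+00] F [ 0.49 -1.29 -0.53] grip 0.9976734680142606 0.0
turn 0.0003 then shift fr [2.000e-04 2.520e-02 9.155e-01]
bulb [ 0.781 -0.104  0.107]
rivet [0.714 0.213 0.096]
dome [0.618 0.42  0.074]
wing [ 0.715 -0.252  0.018]
hold [ 0.78  -0.101  0.029]
```

>>> send_rows --targets '[0,0,0,0,0.025,0.1,1,0,0,0,0,0,0.15,1,0,0,0,0,0,0.15,1,0,0,0,0,0,0.15,1,0,0,0,0,0,0.15,1,0,0,0,0,0,0.12,1,0,0,0,0,0,0.07,1,0,0,0,0,0,0.025,1,0,0,0,0,0,0,1,0,0,0,0,0,0,-1,0,0,0,0,0,0,-1,0,0,0,0,0,0,-1,0,0,0,0,0,0,-1,0,0,0,0,0,0,-1,0,0,0,0,0,0,-1,0,0,0,0,0,0,-1,0,0,0,0,0,0,-1,0,0,0,0,0,0,-1,0,0,0,0,0,0,-1]' --squeeze 30

```text
t: 3.35
tcp_pos: [0.4727, -0.3512, 0.0174]
ee_rot: [[0.859, 0.512, -0.0], [0.512, -0.859, 0.0], [-0.0, -0.0, -1.0]]
force: [0.0, -0.5, 0.7]
grip_width: 0.292
gripper_force: 29.9
```

>>> send_rows --targets '[0,0,0,0,0,-0.1,-1,0,0,0,0,0,-0.15,-1,0,0,0,0,0,-0.15,-1,0,0,-0.0563,0,0,0,-1,0,0,-0.0563,0,0,0,-1,0,0,-0.0563,0,0,0,-1,0,0,-0.0563,0,0,0,-1,0,0,-0.0563,0,0,0,-1,0,0,-0.0563,0,0,0,-1,0,0,-0.0563,0,0,0,-1,0,0,-0.0563,0,0,0,-1,0,0,-0.0563,0,0,0,-1,0,0,0,0.14,0.07,0,-1,0,0,0,0.14,0.07,0,-1,0,0,0,0.14,0.07,0,-1,0,0,0,0.14,0.07,0,-1,0,0,0,0.13,0.06,0,-1,0,0,0,0,0,0,-1,0,0,0,0,0,0,-1]'

```text
t: 4.93
tcp_pos: [0.5261, -0.2473, 0.0773]
ee_rot: [[0.017, 1.0, -0.0], [1.0, -0.017, 0.001], [0.001, -0.0, -1.0]]
force: [-0.4, -0.4, -1.7]
grip_width: 0.289
gripper_force: 29.9
```

Run:
```python
from h import *
go((.5256,-.248,.0255),88.75)
for n in('top','scene'):
    i,P,c=cap(n); hsv=cv2.cvtColor(i,cv2.COLOR_BGR2HSV); H,S,V=[hsv[...,k].astype(int) for k in range(3)]
    m=(S<70)&(V>80)&(np.abs(P[...,0]-.525)<.07)&(P[...,1]>-.35)&(P[...,1]<-.1)&(P[...,2]>.03)&(P[...,2]<.09)
    m=big(m); Q=P[m]; A=np.c_[Q[:,:2],np.ones(len(Q))]; print(n,m.sum(),rect(Q),np.median(Q[:,2]),'slopes',np.linalg.lstsq(A,Q[:,2],rcond=None)[0].round(3))
    cv2.imwrite(f'pics/{n}1.png',i)
    if n=='scene': cv2.imwrite('pics/s1.png',cv2.resize(i[150:350,130:400],None,fx=2.8,fy=2.8))
```

```text
t 4.9333 tcp [ 0.5261 -0.2473  0.0773] yaw 89.05 tilt [-3.e-04  7.e-04 -1.e+00] F [-0.35 -0.38 -1.67] grip 0.2893989072532595 29.917890932410955
turn 0.0026 then shift fr [-0.0045 -0.0031  0.3451]
top 371 (array([ 525.7, -186.5]), array([88.5, 49.4]), 89.9) 0.06599385132988278 slopes [-0.02  -0.004  0.076]
scene 394 (array([ 527.6, -174.3]), array([68.9, 53.7]), 87.16) 0.06541055334705587 slopes [-0.008  0.005  0.071]
```

View pics/s1.png

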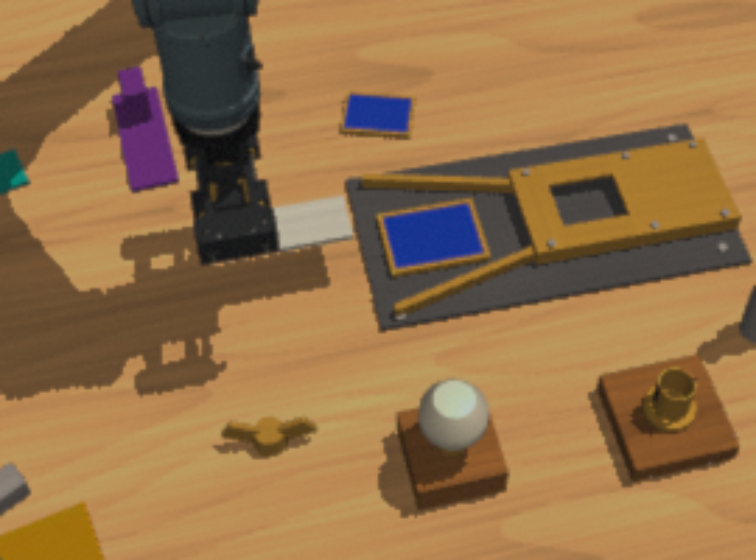

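The blade is level in the grip, in line with the pane and just short of the bed edge (tip at (350,220) in the crop). The pane sits centred on the apron.

>>> send_rows --targets '[0,0,0.0026,0,0,0,-1,0,0,0,0,0,0.1,-1,0,0,0,0,0,0.1,-1,0,0,0,0,0,0.1,-1,0,0,0,0,0,0.05,-1,0,0,0,0,0,0,-1,0,0,0,0.04,0,0,-1,0,0,0,0.04,0,0,-1,0,0,0,0.04,0,0,-1,0,0,0,0.04,0,0,-1,0,0,0,0.03,0,0,-1,0,0,0,0.03,0,0,-1,0,0,0,0.03,0,0,-1,0,0,0,0.03,0,0,-1,0,0,0,0.03,0,0,-1,0,0,0,0.03,0,0,-1,0,0,0,0.03,0,0,-1]'

```text
t: 6.45
tcp_pos: [0.5271, -0.1933, 0.025]
ee_rot: [[0.025, 1.0, 0.0], [1.0, -0.025, -0.0], [-0.0, 0.0, -1.0]]
force: [0.7, -1.0, -0.4]
grip_width: 0.292
gripper_force: 29.9
```

```bash
cat >> h.py <<'E'
def pane():
    for n in('top','scene'):
        i,P,c=cap(n); hsv=cv2.cvtColor(i,cv2.COLOR_BGR2HSV); H,S,V=[hsv[...,k].astype(int) for k in range(3)]
        m=(H>105)&(H<130)&(S>120)&(np.abs(P[...,0]-.53)<.07)&(P[...,1]>-.15)&(P[...,1]<.25)&(P[...,2]<.03)
        m=big(m); print(n,m.sum(),rect(P[m]),np.median(P[m][:,2]))
    return i
E
python3 - <<'E'
from h import *
go((.531,-.1,.025),88.75); i=pane()
cv2.imwrite('pics/s2.png',cv2.resize(i[150:350,130:400],None,fx=2.8,fy=2.8))
E
```

```text
t 6.45 tcp [ 0.5271 -0.1933  0.025 ] yaw 88.56 tilt [ 1.e-04 -3.e-04 -1.e+00] F [ 0.65 -0.95 -0.41] grip 0.29211723613042545 29.917529616504908
turn -0.0017 then shift fr [6.223e-01 1.210e-02 1.000e-04]
top 440 (array([529.5, -35.6]), array([62.1, 87.3]), 0.32) 0.013300157643356125
scene 544 (array([529.8, -32.4]), array([87.9, 66.3]), 88.17) 0.013198836829863003
```

View pics/s2.png

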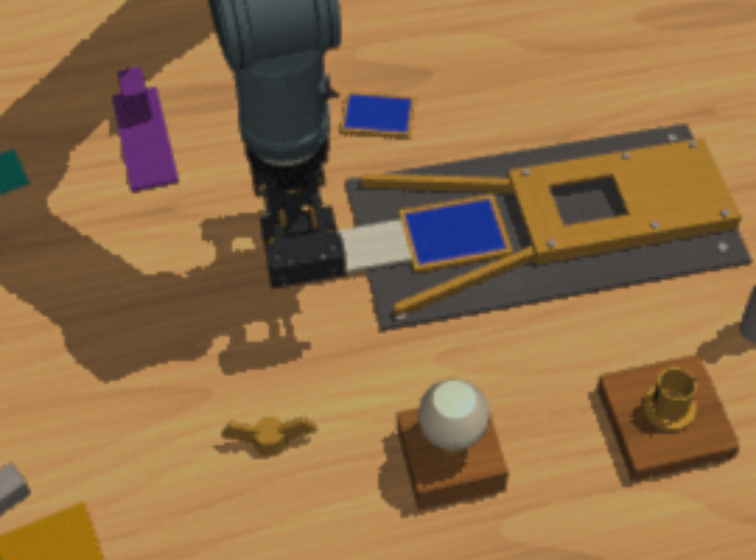

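The pane has moved forward square to the blade, its front edge at the throat (crop x≈510), well centred.

>>> send_rows --targets '[0,0,-0.0008,0.025,0,0,-1,0,0,0,0.025,0,0,-1,0,0,0,0.025,0,0,-1,0,0,0,0.025,0,0,-1,0,0,0,0.025,0,0,-1,0,0,0,0.025,0,0,-1,0,0,0,0.025,0,0,-1,0,0,0,0.025,0,0,-1,0,0,0,0.025,0,0,-1,0,0,0,0.025,0,0,-1]'

```text
t: 7.38
tcp_pos: [0.5279, -0.1555, 0.025]
ee_rot: [[0.023, 1.0, -0.0], [1.0, -0.023, -0.0], [-0.0, -0.0, -1.0]]
force: [-0.3, -1.3, -1.6]
grip_width: 0.288
gripper_force: 29.9
```

>>> send_rows --targets '[0,0,0,0.025,0,0,-1,0,0,0,0.025,0,0,-1,0,0,0,0.025,0,0,-1,0,0,0,0.025,0,0,-1,0,0,0,0.025,0,0,-1,0,0,0,0.025,0,0,-1,0,0,0,0.025,0,0,-1,0,0,0,0.025,0,0,-1,0,0,0,0.025,0,0,-1,0,0,0,0.025,0,0,-1]'

```text
t: 8.22
tcp_pos: [0.5289, -0.1181, 0.025]
ee_rot: [[0.023, 1.0, 0.0], [1.0, -0.023, -0.0], [-0.0, 0.0, -1.0]]
force: [0.1, -0.6, -1.8]
grip_width: 0.289
gripper_force: 29.9
```

Run:
```python
from h import *
go((.531,-.057,.025),88.75); pane()
```

```text
t 8.2167 tcp [ 0.5289 -0.1181  0.025 ] yaw 88.67 tilt [ 0. -0. -1.] F [ 0.06 -0.57 -1.81] grip 0.2890631882879871 29.917607065290213
turn -0.0007 then shift fr [ 4.073e-01  5.400e-03 -2.000e-04]
top 198 (array([533. ,  15.4]), array([62.2, 35.4]), 0.64) 0.013196761098758336
scene 251 (array([531.9,  19.3]), array([40.5, 65.7]), 89.44) 0.013199975236581452
```

>>> send_rows --targets '[0,0,0,0.025,0,0,-1,0,0,0,0.025,0,0,-1,0,0,0,0.025,0,0,-1,0,0,0,0.025,0,0,-1,0,0,0,0.025,0,0,-1,0,0,0,0.025,0,0,-1,0,0,0,0.025,0,0,-1,0,0,0,0.025,0,0,-1,0,0,0,0.025,0,0,-1,0,0,0,0.025,0,0,-1,0,0,0,0.025,0,0,-1,0,0,0,0.025,0,0,-1,0,0,0,0.025,0,0,-1,0,0,0,0.025,0,0,-1,0,0,0,0,0,0,-1]' --squeeze 13

```text
t: 9.57
tcp_pos: [0.5301, -0.0646, 0.025]
ee_rot: [[0.022, 1.0, 0.0], [1.0, -0.022, 0.001], [0.001, 0.0, -1.0]]
force: [0.5, -0.3, -2.4]
grip_width: 0.292
gripper_force: 12.9
```

>>> send_rows --targets '[0,0,0,0.01,0,0,-1,0,0,0,0.01,0,0,-1,0,0,0,0.01,0,0,-1,0,0,0,0.01,0,0,-1,0,0,0,0.01,0,0,-1]'

```text
t: 9.98
tcp_pos: [0.5302, -0.0585, 0.025]
ee_rot: [[0.023, 1.0, 0.0], [1.0, -0.023, -0.0], [-0.0, 0.0, -1.0]]
force: [-0.3, -0.9, -2.4]
grip_width: 0.29
gripper_force: 12.9
```

>>> send_rows --targets '[0,0,0,0.01,0,0,-1,0,0,0,0.01,0,0,-1,0,0,0,0.01,0,0,-1,0,0,0,0.01,0,0,-1]'

```text
t: 10.32
tcp_pos: [0.5304, -0.0522, 0.025]
ee_rot: [[0.023, 1.0, -0.0], [1.0, -0.023, 0.0], [0.0, -0.0, -1.0]]
force: [0.4, -1.4, -1.0]
grip_width: 0.295
gripper_force: 12.9
```

>>> send_rows --targets '[0,0,0,0.01,0,0,-1,0,0,0,0.01,0,0,-1,0,0,0,0.01,0,0,-1]'

```text
t: 10.57
tcp_pos: [0.5305, -0.0478, 0.0249]
ee_rot: [[0.023, 1.0, -0.0], [1.0, -0.023, -0.0], [-0.0, -0.0, -1.0]]
force: [0.1, -1.1, -1.3]
grip_width: 0.295
gripper_force: 12.9
```

>>> send_rows --targets '[0,0,0,0.01,0,0,-1,0,0,0,0.01,0,0,-1]'

```text
t: 10.73
tcp_pos: [0.5305, -0.0448, 0.0249]
ee_rot: [[0.023, 1.0, -0.0], [1.0, -0.023, -0.0], [-0.0, -0.0, -1.0]]
force: [-0.1, -2.0, -1.5]
grip_width: 0.295
gripper_force: 12.9
```

>>> send_rows --targets '[0,0,0,0.01,0,0,-1,0,0,0,0.01,0,0,-1]'

```text
t: 10.9
tcp_pos: [0.5306, -0.0418, 0.025]
ee_rot: [[0.023, 1.0, -0.0], [1.0, -0.023, -0.0], [-0.0, -0.0, -1.0]]
force: [-0.5, -0.6, -2.5]
grip_width: 0.292
gripper_force: 12.9
```

>>> send_rows --targets '[0,0,0,0.01,0,0,-1,0,0,0,0.01,0,0,-1]'

```text
t: 11.07
tcp_pos: [0.5307, -0.0388, 0.0249]
ee_rot: [[0.023, 1.0, -0.0], [1.0, -0.023, -0.0], [-0.0, -0.0, -1.0]]
force: [-0.1, -0.5, -2.0]
grip_width: 0.296
gripper_force: 12.9
```

>>> send_rows --targets '[0,0,0,0.01,0,0,-1,0,0,0,0.01,0,0,-1]'

```text
t: 11.23
tcp_pos: [0.5307, -0.0358, 0.0249]
ee_rot: [[0.023, 1.0, -0.0], [1.0, -0.023, -0.0], [-0.0, -0.0, -1.0]]
force: [0.4, -0.8, -0.7]
grip_width: 0.291
gripper_force: 12.9
```

>>> send_rows --targets '[0,0,0,0.01,0,0,-1,0,0,0,0.01,0,0,-1]'

```text
t: 11.4
tcp_pos: [0.5308, -0.0328, 0.025]
ee_rot: [[0.023, 1.0, -0.0], [1.0, -0.023, -0.0], [-0.0, -0.0, -1.0]]
force: [0.7, -1.0, -1.5]
grip_width: 0.296
gripper_force: 12.9
```

>>> send_rows --targets '[0,0,0,0.01,0,0,-1,0,0,0,0.01,0,0,-1]'

```text
t: 11.57
tcp_pos: [0.5308, -0.0299, 0.0249]
ee_rot: [[0.023, 1.0, -0.0], [1.0, -0.023, -0.0], [-0.0, -0.0, -1.0]]
force: [-0.2, -2.4, -1.1]
grip_width: 0.296
gripper_force: 12.9
```

>>> send_rows --targets '[0,0,0,0.01,0,0,-1,0,0,0,0.01,0,0,-1]'

```text
t: 11.73
tcp_pos: [0.5307, -0.0293, 0.0249]
ee_rot: [[0.025, 1.0, -0.001], [1.0, -0.025, -0.003], [-0.003, -0.001, -1.0]]
force: [-0.3, -10.7, 0.8]
grip_width: 0.294
gripper_force: 12.9
```

>>> send_rows --targets '[0,0,0,0.003,0,0,-1,0,0,0,0,0,0,-1,0,0,0,0,0,0,-1,0,0,0,0,0,0,-1]'

```text
t: 12.07
tcp_pos: [0.5306, -0.0293, 0.025]
ee_rot: [[0.025, 1.0, -0.001], [1.0, -0.025, -0.003], [-0.003, -0.001, -1.0]]
force: [0.1, -6.7, 1.1]
grip_width: 0.295
gripper_force: 12.9
```

Run:
```python
from h import *
go((.531,-.3,.025),88.75); i=pane()
cv2.imwrite('pics/s3.png',cv2.resize(i[150:350,130:400],None,fx=2.8,fy=2.8))
```

```text
t 12.0667 tcp [ 0.5306 -0.0293  0.025 ] yaw 88.56 tilt [-0.001  -0.0032 -1.    ] F [ 0.11 -6.7   1.11] grip 0.29525014430020263 12.949472239706665
turn -0.0017 then shift fr [-1.8044e+00  4.1700e-02 -3.0000e-04]
top 241 (array([533.7, 113.3]), array([50.9, 57. ]), 0.13) 0.012992929824007016
scene 263 (array([526.5, 116.1]), array([59.5, 50.5]), 88.5) 0.013394021598993389
```

View pics/s3.png

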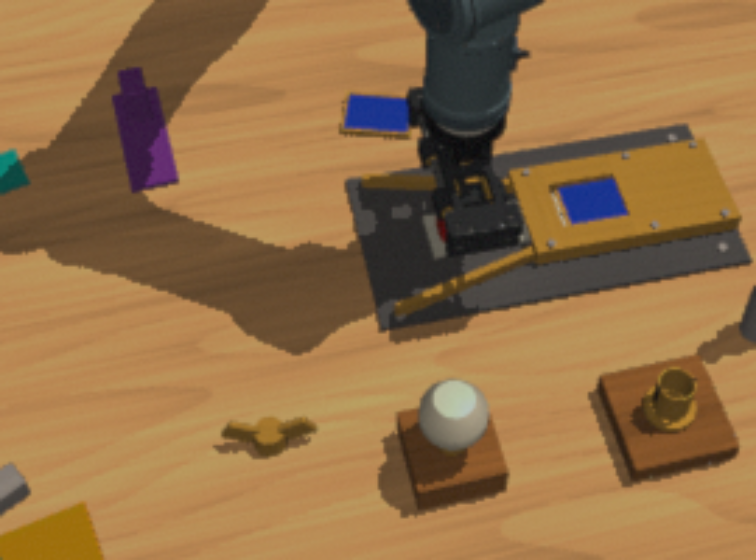

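The pane is home: it fills the window at (590,200), and the force rose firmly at about 142 mm past the throat, within the stated range. Next I draw the pusher back.

>>> send_rows --targets '[0,0,0,-0.02,0,0,-1,0,0,0,-0.02,0,0,-1,0,0,0,-0.03,0,-0.01,-1,0,0,0,-0.06,0,0,-1,0,0,0,-0.1,0,0,-1,0,0,0,-0.12,0,0,-1,0,0,0,-0.12,0,0,-1,0,0,0,-0.12,0,0,-1,0,0,0,-0.12,0,0,-1,0,0,0,-0.12,0,0,-1,0,0,0,-0.12,0,0,-1,0,0,0,-0.12,0,0,-1,0,0,0,-0.12,0,0,-1,0,0,0,-0.12,0,0,-1,0,0,0,-0.12,0,0,-1,0,0,0,-0.12,0,0,-1,0,0,0,-0.12,0,0,-1,0,0,0,-0.12,0,0,-1,0,0,0,-0.12,0,0,-1,0,0,0,0,0,0,-1]' --squeeze 15

```text
t: 13.83
tcp_pos: [0.523, -0.3186, 0.0264]
ee_rot: [[0.029, 1.0, -0.0], [1.0, -0.029, -0.003], [-0.003, -0.0, -1.0]]
force: [0.4, -1.4, -1.4]
grip_width: 0.292
gripper_force: 14.9
```

```bash
cat >> h.py <<'E'
def blade():
  for n in('top','scene'):
    i,P,c=cap(n); hsv=cv2.cvtColor(i,cv2.COLOR_BGR2HSV); S,V=hsv[...,1].astype(int),hsv[...,2]
    m=(S<70)&(V>80)&(np.abs(P[...,0]-.525)<.06)&(P[...,1]>-.38)&(P[...,1]<-.14)&(P[...,2]<.03)
    m=big(m); Q=P[m]; A=np.c_[Q[:,:2],np.ones(len(Q))]; print(n,m.sum(),rect(Q),np.median(Q[:,2]),'slopes',np.linalg.lstsq(A,Q[:,2],rcond=None)[0].round(3))
  return i
E
python3 - <<'E'
from h import *
go((.5245,-.3,.0174),88.75); blade(); pane()
E
```

```text
t 13.8333 tcp [ 0.523  -0.3186  0.0264] yaw 88.36 tilt [-1.0e-04 -3.2e-03 -1.0e+00] F [ 0.39 -1.41 -1.42] grip 0.29198244874078755 14.938469405751675
turn -0.0034 then shift fr [0.1243 0.0074 0.06  ]
top 361 (array([ 522.4, -259.2]), array([48.3, 96. ]), 0.88) 0.015014547746340146 slopes [0.001 0.005 0.016]
scene 437 (array([ 526.2, -245.7]), array([77.3, 53.5]), 89.1) 0.014542549677934336 slopes [-0.009 -0.007  0.017]
top 245 (array([534.5, 113.1]), array([51.6, 56.4]), 0.41) 0.012926512767852172
scene 264 (array([524.8, 116.3]), array([60.9, 49.2]), 88.13) 0.01302576869392369
```

>>> send_rows --targets '[0,0,0,0,0,0.02,-1,0,0,0,0,0,0.02,-1,0,0,0,0,0,0.015,-1,0,0,0,0,0,0.005,-1,0,0,0,0,0,0.003,-1,0,0,0,0,0,0,-1]'

```text
t: 14.53
tcp_pos: [0.5243, -0.312, 0.0174]
ee_rot: [[0.022, 1.0, -0.001], [1.0, -0.022, 0.001], [0.001, -0.001, -1.0]]
force: [-2.5, 1.5, 4.9]
grip_width: 0.296
gripper_force: 15.0
```

>>> send_rows --targets '[0,0,0,0,0,0,1,0,0,0,0,0,0,1,0,0,0,0,0,0,1,0,0,0,0,0,0,1,0,0,0,0,0,0,1,0,0,0,0,0,0,1,0,0,0,0,0,0,1,0,0,0,0,0,0,1,0,0,0,0,0,-0.05,1,0,0,0,0,0,-0.15,1,0,0,0,0,0,-0.2,1,0,0,0,0,0,-0.2,1,0,0,0,0,0,-0.2,1,0,0,0,0,0,-0.2,1,0,0,0,0,0,0,1,0,0,0,0,0,0,1]'

```text
t: 15.87
tcp_pos: [0.5255, -0.3135, 0.1694]
ee_rot: [[0.023, 1.0, 0.004], [1.0, -0.023, -0.002], [-0.002, 0.004, -1.0]]
force: [0.5, 0.2, -0.2]
grip_width: 0.999
gripper_force: 0.0
```

Run:
```python
from h import *
go((.5245,-.3,.0174),88.75); i=blade(); pane()
cv2.imwrite('pics/s4.png',i)
```

```text
t 15.8667 tcp [ 0.5255 -0.3135  0.1694] yaw 88.66 tilt [ 0.0035 -0.0023 -1.    ] F [ 0.48  0.22 -0.21] grip 0.9987834960739129 0.0
turn -0.0008 then shift fr [ 0.0901 -0.0083  1.0131]
top 393 (array([ 524.7, -267.2]), array([ 48.3, 124.2]), 0.58) 0.006209620407804817 slopes [-0.012 -0.005  0.011]
scene 617 (array([ 526.7, -272.4]), array([138.8,  54.8]), 89.63) 0.005808183874766559 slopes [ 0.005 -0.002  0.003]
top 243 (array([534.2, 113.2]), array([51.6, 56.4]), 0.32) 0.012964775526526529
scene 262 (array([526.5, 115.7]), array([60.1, 50.3]), 88.81) 0.012945234086896296
```

View pics/s4.png

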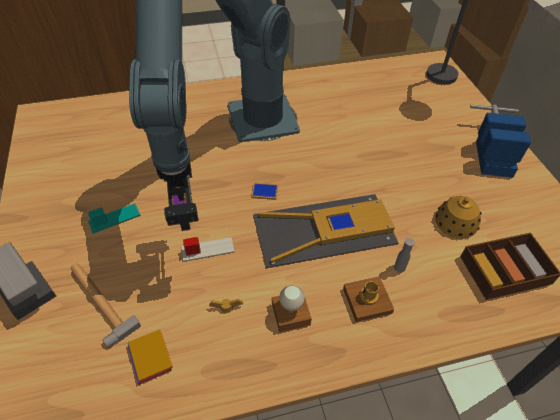

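The pusher lies flat on the bench at (208,247), clear of the jig. The pane is home under the covers at (342,222), and the other objects are untouched.

```bash
python3 -c "
from station import arm
print(arm.close_job())"
```

```text
the job is handed in; nothing more can be done
None
```

The job is handed in: I pushed the pane home until the buffer felt solid (front edge about 142 mm past the throat, about 11 N measured), then laid the pusher flat on the bench clear of the jig; the last picture shows the pane still home and the dome, bulb, riveting set and wing nut where they were, but no verdict came back.

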